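# Set the movable end of a pressing mould to its scribed line and clamp it

### The arm

A 7-joint arm with a two-finger parallel gripper is mounted at the origin on the work surface; the furniture and walls round the work are solid. World frame = base frame: x ahead of the robot, y to its left, z up, the work surface at z = 0. Lengths are in m, angles in rad, forces in N, time in s.
With the tool pointing down it reaches from about 0.425 to 0.95 m from the base axis. Payload 16.7 kg.
Tool frame: the origin (TCP) lies midway between the tips of the shut fingers; the grasp point (between the pads) lies 19 mm behind it; x points along the fingers, z is the direction in which the jaws open and shut, and the axes are right-handed (so a half turn about x gives the same grasp; the last joint's range is limited). The gripper opens to 94 mm and grips with 3 to 60 N. Pads are 16 mm wide; open, the fingers measure 119 mm over their backs; the gripper's body (75 mm by 177 mm) begins 78 mm behind the grasp point.
Start: joints at [1.05, 0.426, 0.074, 1.606, -0.034, 1.111, -0.067], TCP at [0.245, -0.629, 0.205] pointing down, gripper open.
Joint ranges: [-2.85, 2.85], [-0.5, 2.14], [-1.23, 1.37], [0.21, 2.46], [-1.02, 4.16], [0.16, 2.05], [-2.73, 2.73]. Speed limits (rad/s): [1.89, 1.89, 2.39, 2.39, 3.01, 3.01, 3.01].

### API

Orientations are given as [roll, pitch, yaw] about the fixed x, y, z axes, in that order (R = Rz(yaw) Ry(pitch) Rx(roll)).
In Python, from plant import arm gives the robot as it stands.
- The arm moves only by the tool apply_moves, never from a script. Its argument "deltas" is text: rows parted by semicolons, each of 5 numbers parted by spaces: the shift along the tool's x, y, z in mm, then the turn about the tool's x in rad, then the gripper command: -1 is shut, 1 is fully open, values between are in proportion. A call has 1 to 20 rows; each row shifts and turns the commanded pose from where the row before left it, along the tool's axes as they then stand; what a row does not reach is not made up. A row lasts 1/12 s, in which the tool goes at most 41.7 mm and 7.16 degrees, less where a joint would pass 70% of its speed; a pose out of reach is approached as far as the arm can. A call is refused whole if a number of a shift passes 41.7 or a number of a turn 0.125, either way. A call with a gripper value outside its range is refused whole. The fingers move at their own pace and stop on an object; "grip_force" is the grip in N (left out, the last holds). Time passes only in rows, so rows that do not move let the fingers close. It gives the time, the measured TCP pose, the force and the opening at its end, in the units of the state.
- arm.state(): the state, without advancing time (a new reading comes with each control period).
- arm.get_image(name): name is "side" or "top" or "wrist"; returns a dict with "image" (480x640x3 uint8, blue, green, red), "K" (3x3 intrinsics, pixels), "world_from_camera" (4x4, takes a point from camera to world coordinates). Camera axes: x right, y up, looking along -z (the intrinsics and any distortion apply to the point x, -y, -z); pixel columns grow to the right and rows downward; lengths in m; the calibration is good to about 2 mm. A picture is of the moment at which its call begins. There is no depth.
- arm.finish_job(): hands the job in, once; it reports no verdict.
The state is a dict: "clock": time; "qpos": joint angles; "joint_vel": joint speeds; "tau": joint torques, N m; "tcp_pos": TCP position; "ee_rot": TCP orientation; "wrist_force": force on the tool from outside, world axes, zero at the start; "wrist_torque": the same for the moment, N m; "finger_gap": finger opening in m.
Only numpy, scipy, OpenCV 4.12 (cv2) and the standard library are available. Lean on these libraries where they do the work, as an engineer would, in place of code of your own. Each camera call takes 0.05 s, during which the arm holds its last target. There are 200 camera calls.

### The job

Push the movable end block of the steel pressing mould forward until the front edge of its face plate meets the scribed line all along, square across the mould - there is no stop, so nudge it from behind, at one side or the other as it needs. Then, without shifting it, turn the block's clamping lever counter-clockwise until both rubber pads grip the side walls firmly, stopping when it turns stiff so that the thin walls are not forced apart. Leave the steel cups and the brush at the mould's ends alone.

Things in the scene. Friction and masses are not known exactly. Their poses are not given: they have to be found in the camera images.
- mould: pressing mould: long open-topped stainless pan screwed to the bench, inside 150 mm wide (x) and 360 mm long (y), floor 3 mm and rim 53 mm above the bench. Origin: middle of its underside. Its +y is the way the end block has to travel. Inner faces of the end walls at y = -180 and +180 mm
- line (a point): middle of the single line scribed across the mould's floor and on up both side walls and over the rims; at floor height, 50 mm on the +y side of the mould's middle. Axes as the mould's: y along it, x across, z up. Nothing stops the block here
- end_block: the mould's loose movable end, about 1 kg: steel face plate (146 mm across, 24 thick, 46 high) on the front of a white plastic carrier (106 across, 80 long, 40 high). Origin: middle of the plate's lower front edge; +y forward, x across. The plate has 2 mm play at each wall: it can stand askew up to 0.1 rad, and cocks and jams when pushed hard far off the middle
- edge_robot (a point): end of the plate's lower front edge on the robot's side, 70 mm from the edge's middle
- edge_far (a point): end of the plate's lower front edge on the side away from the robot, 70 mm from the edge's middle
- block_back (a point): middle of the carrier's flat upright back face, where the block is pushed: 104 mm behind the front edge, 20 mm above the mould floor; the face is 106 mm wide and 40 mm high. Sliding takes about 5 N. Pushed 36 mm to one side of the middle, the askew block turns about 0.008 rad for each mm of push while it also moves on
- lever_axis (a point): point on the upright axis of the block's clamping lever, 44 mm behind the front edge, at the height of the knob's middle (65 mm above the bench)
- lever_knob (a point): middle of the upright round black knob (18 mm across, 24 mm high, top 77 mm above the bench) on the lever's end, 50 mm from the axis. Starts loose, pointing roughly forward; tightens counter-clockwise from above. Even drag of about 2 N at the knob, rising to some 4 N as the pads bear firmly; how far it must turn (0.4 to 1.1 rad) differs each time. Stays where left
- pad_robot: round rubber-faced pad, 18 mm across, let flush into the robot-side end of the face plate, 12 mm behind the front edge, 24 mm above the mould floor; the lever drives it straight out against the side wall, under 2 mm away. Origin in the middle of the plate
- pad_far: the like pad in the far end of the face plate; the lever drives both out together. Origin in the middle of the plate
- cup_tall: taller steel portion cup beyond the +y end of the mould, 60 mm across, 72 mm high; it stays where it is. Origin: centre of its underside
- cup_small: smaller steel portion cup beside it, 56 mm across, 50 mm high; it stays where it is. Origin: centre of its underside
- brush: jar brush lying flat, 51 x 208 x 37 mm; it stays where it is. Origin: centre of its underside

How it is judged:
On the way:
1. the front edge meets the line at both ends, the pads still loose (y of edge_robot in the frame of line between -0.003 and 0.003 m and y of edge_far in the frame of line between -0.003 and 0.003 m and contact force between each of pad_robot, pad_far and mould below 4 N), for 0.3 s.
At the end, for the whole second after the job is handed in: Both ends of the plate's front edge lie within 3 mm of the scribed line, the block stands flat on the mould floor at rest, and both pads press on their walls with more than 10 N (y of edge_robot in the frame of line between -0.003 and 0.003 m and y of edge_far in the frame of line between -0.003 and 0.003 m and contact force between each of pad_robot, pad_far and mould above 10 N and linear speed of end_block below 0.005 m/s and angle between end_block's own z axis and vertical below 0.03 rad); the robot touches nothing.
It fails at once if a pad forces the mould's wall with more than 50 N (contact force between any of pad_robot, pad_far and mould above 50 N).
It fails at once if a steel cup or the brush is moved more than 20 mm (distance of any of cup_tall, cup_small, brush from where it was at the start of the episode above 0.02 m).
It also fails if it takes over 69 s, if anything falls off the work surface, if the arm or the gripper's body presses on something with over 40 N, if the wrist force passes 120 N, or if a joint passes its speed limit or range.

## Working session

There is one attempt and no reset: what is moved stays moved. The work goes in short steps, Python scripts to look and compute and a tool call to move; the robot and the scene stay as the last step left them, time stands still between calls to the robot, and variables do not carry over. Pictures are saved under pics/ and viewed, about 8 in all and at most 12, crops included, and the job is handed in when it is done.

Besides the shell and the picture viewer there is one more tool, called after ">>>" by a JSON object that holds its "op" and its "data", one argument or row to a line. apply_moves: Moves the arm, as the interface text tells. Its arguments: {"type":"object","properties":{"deltas":{"type":"string"},"grip_force":{"type":"number"}},"required":["deltas"]}

```bash
mkdir -p pics; ls
python3 - <<'E'
from plant import arm
import cv2,numpy as np,pickle
d={}
for n in("top","side"):
    r=arm.get_image(n);d[n]=r;cv2.imwrite(f"pics/{n}0.png",r["image"]);print(n,r["K"].tolist(),np.round(r["world_from_camera"],4).tolist(),[k for k in r])
pickle.dump(d,open("d0.pkl","wb"))
print(arm.state())
E
```

```text
pics
top [[564.9050320258901, 0.0, 328.9528840235935], [0.0, 564.9050320258901, 249.5234664741111], [0.0, 0.0, 1.0]] [[-0.0036, 0.9924, -0.1233, 0.3205], [-1.0, -0.003, 0.0058, -0.1375], [0.0053, 0.1234, 0.9923, 1.2689], [0.0, 0.0, 0.0, 1.0]] ['image', 'K', 'world_from_camera']
side [[603.2153520257446, 0.0, 334.2400410572094], [0.0, 603.2153520257446, 236.62955093046904], [0.0, 0.0, 1.0]] [[-0.8154, 0.3155, -0.4854, -0.2637], [-0.5786, -0.4161, 0.7015, 0.9279], [0.0193, 0.8528, 0.5218, 0.8471], [0.0, 0.0, 0.0, 1.0]] ['image', 'K', 'world_from_camera']
{'clock': 0.1, 'qpos': array([ 1.05051822,  0.4266489 ,  0.07383701,  1.60649074, -0.03410695,
        1.11082864, -0.06712424]), 'joint_vel': array([ 4.55702301e-04, -1.03133027e-03,  8.86595633e-05, -2.33630095e-03,
        1.72100542e-04, -2.43479396e-03,  3.06695524e-04]), 'tau': array([ 8.36042454e-03, -9.37466168e+01,  3.67693193e+00, -4.55042160e+01,
       -4.85601230e-02,  1.66919630e-02,  7.72775047e-05]), 'tcp_pos': array([ 0.24443102, -0.62878326,  0.20488195]), 'ee_rot': array([-3.08486126,  1.56967926,  1.99826303]), 'wrist_force': array([-0.70579908,  0.22956145,  0.50865316]), 'wrist_torque': array([ 0.0773109 , -0.01304171, -0.00867068]), 'finger_gap': 0.09378259473268244}
```

View pics/top0.png

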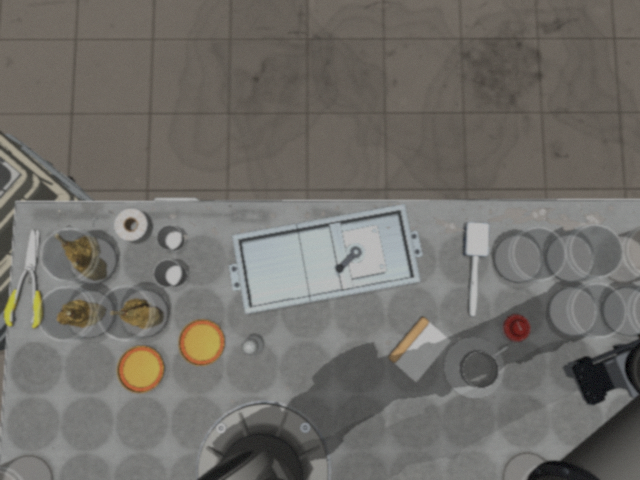

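View pics/side0.png

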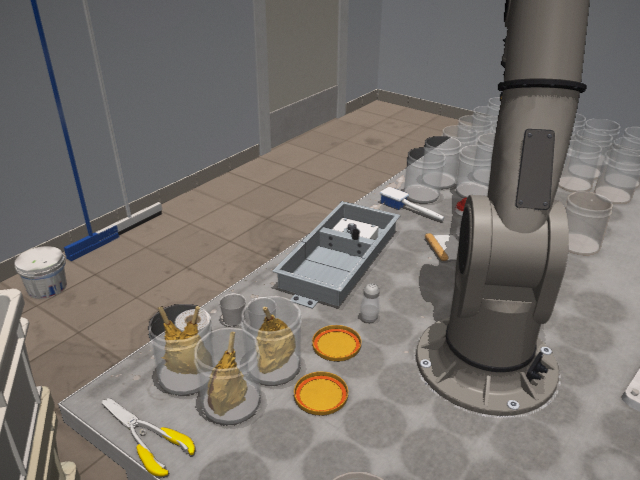

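The top view shows the mould at about (235–415, 205–312), with +y to the left. The line is near column 303, the plate front near 332 and the knob near (341,268). I'll zoom in and sketch the mould frame.

```bash
cat > h.py <<'E'
import numpy as np,cv2
def ray(r,uv,z):
    K=r["K"];T=np.array(r["world_from_camera"]);u,v=uv
    d=T[:3,:3]@np.array([(u-K[0][2])/K[0][0],-(v-K[1][2])/K[1][1],-1]);o=T[:3,3]
    return o+d*(z-o[2])/d[2]
def proj(r,p):
    T=np.array(r["world_from_camera"]);c=T[:3,:3].T@(np.array(p)-T[:3,3]);K=r["K"]
    return np.array([K[0][2]+K[0][0]*c[0]/-c[2],K[1][2]-K[1][1]*c[1]/-c[2]])
def crop(im,x,y,w,h,s,fn):
    cv2.imwrite(fn,cv2.resize(im[y:y+h,x:x+w],None,fx=s,fy=s,interpolation=cv2.INTER_CUBIC))
E
python3 - <<'E'
import pickle;from h import *
d=pickle.load(open("d0.pkl","rb"))
crop(d["top"]["image"],225,198,200,125,4,"pics/topc.png")
E
```

```text
(no output)
```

View pics/topc.png

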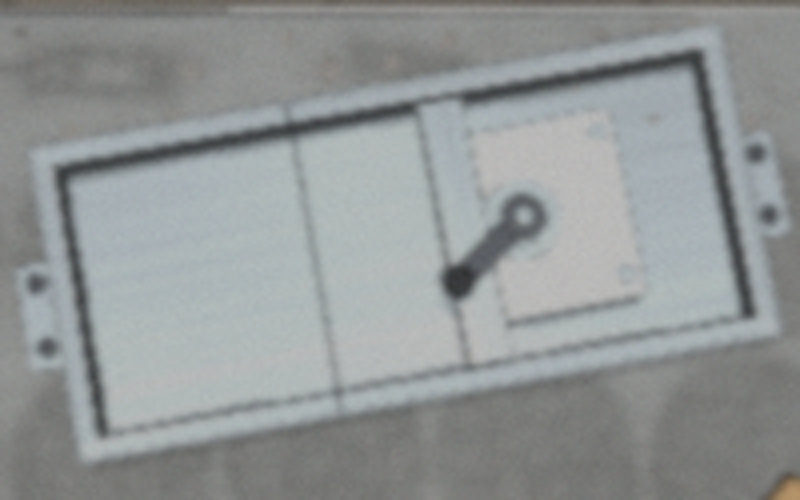

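The zoom shows the rim corners at (33,150), (718,28), (780,333) and (85,460). The line meets the rims at (288,105) and (342,412), and the plate front runs from (418,108) to (467,362).

Run:
```python
import pickle;from h import *
from scipy.spatial.transform import Rotation as R
d=pickle.load(open("d0.pkl","rb"));t=d["top"]
P=lambda u,v,z:ray(t,(225+(u+.5)/4-.5,198+(v+.5)/4-.5),z)
c=np.array([P(*q,.053) for q in((33,150),(718,28),(780,333),(85,460))]);m=c.mean(0)
yv=(c[0]-c[1]+c[3]-c[2]);yaw=np.arctan2(-yv[0],yv[1])
print("mould",m,"yaw",yaw,"L,W",[np.linalg.norm(c[i]-c[(i+1)%4]).round(4) for i in range(4)])
M=R.from_euler('z',yaw).as_matrix()
rel=lambda p:(M.T@(p-m))[:2].round(4)
def show(n,pts,z):
    print(n,[(P(*q,z)[:2].round(4).tolist(),rel(P(*q,z)).tolist()) for q in pts])
show("line rim",[(288,105),(342,412)],.053)
show("line floor",[(296,138),(338,390)],.003)
show("plate front top",[(418,108),(467,362)],.049)
show("carrier",[(470,130),(606,108),(645,297),(508,325)],.043)
show("axis",[(523,216)],.06);show("knob",[(458,282)],.077)
show("inner floor corners",[(65,172),(700,55),(750,318),(103,435)],.053)
print(R.from_euler('xyz',[-3.08486126,1.56967926,1.99826303]).as_matrix().round(4))
```

```text
mould [ 0.4533561  -0.13790992  0.053     ] yaw 0.17644067884334658 L,W [np.float64(0.3798), np.float64(0.1701), np.float64(0.3792), np.float64(0.1703)]
line rim [([0.5282, -0.0742], [0.0849, 0.0495]), ([0.3614, -0.1037], [-0.0846, 0.0498])]
line floor [([0.5178, -0.0762], [0.0743, 0.0494]), ([0.3753, -0.1001], [-0.0702, 0.0509])]
plate front top [([0.5271, -0.1451], [0.0713, -0.02]), ([0.3881, -0.171], [-0.07, -0.0212])]
carrier [([0.5158, -0.1737], [0.0552, -0.0462]), ([0.5278, -0.2486], [0.0539, -0.122]), ([0.4235, -0.2683], [-0.0523, -0.1232]), ([0.4085, -0.1936], [-0.054, -0.047])]
axis [([0.4661, -0.2014], [0.0014, -0.0648])]
knob [([0.4289, -0.1658], [-0.0289, -0.0231])]
inner floor corners [([0.4917, 0.0467], [0.0702, 0.175]), ([0.5553, -0.2995], [0.072, -0.177]), ([0.4111, -0.3238], [-0.0742, -0.1755]), ([0.3495, 0.0241], [-0.0738, 0.1778])]
[[-5.000e-04  9.321e-01  3.623e-01]
 [ 1.000e-03  3.623e-01 -9.321e-01]
 [-1.000e+00 -1.000e-04 -1.100e-03]]
```

Mould frame found: centre (0.453, -0.138), yaw 0.176. The block's front is at y = -20.5 mm, the line is at +49.7 mm, and the block is nearly square.

My plan is to put the part-open fingers across the mould and push the carrier's back with both fingertips, steering by tool yaw. First I'll turn the tool so that tool y is mould +y and tool z is mould +x, then move over the gap behind the carrier.

>>> {"op": "apply_moves", "data": {
  "deltas": "0 0 0 -0.125 0.28;0 0 0 -0.125 0.28;0 0 0 -0.125 0.28;0 0 0 -0.125 0.28;0 0 0 -0.125 0.28;0 0 0 -0.125 0.28;0 0 0 -0.125 0.28;0 0 0 -0.125 0.28;0 0 0 -0.125 0.28;0 0 0 -0.125 0.28;0 0 0 -0.125 0.28;0 0 0 0 0.28"
}}

```text
clock: 1.1
tcp_pos: [0.2443, -0.629, 0.205]
ee_rot: [1.592, 1.57, 1.773]
wrist_force: [-0.1, -0.4, -0.3]
finger_gap: 0.0604
```

>>> {"op": "apply_moves", "data": {
  "deltas": "0 20 20 0 0.28;0 20 20 0 0.28;0 20 20 0 0.28;0 20 20 0 0.28;0 20 20 0 0.28;0 20 20 0 0.28;0 20 20 0 0.28;0 20 20 0 0.28;0 20 20 0 0.28;0 20 20 0 0.28;0 20 20 0 0.28;0 20 20 0 0.28;0 20 20 0 0.28;0 20 20 0 0.28;0 14 12 0 0.28;0 0 0 0 0.28"
}}

```text
clock: 2.43
tcp_pos: [0.4832, -0.2847, 0.2055]
ee_rot: [0.84, 1.569, 1.015]
wrist_force: [0.5, -0.0, -0.4]
finger_gap: 0.0604
```

```bash
cat > s.py <<'E'
from plant import arm
from h import *
from scipy.spatial.transform import Rotation as R
m=np.array([.4534,-.1379,0]);yaw=.1764
s=arm.state();M=R.from_euler('z',yaw).as_matrix();Rt=R.from_euler('xyz',s["ee_rot"]).as_matrix()
print("t",s["clock"],"mould xyz",(M.T@(s["tcp_pos"]-m)).round(4),"toolz ang err",round(float(np.arctan2(Rt[1,2],Rt[0,2])-yaw),4),"F mould",(M.T@s["wrist_force"]).round(2),"gap",round(s["finger_gap"],4),"q",s["qpos"].round(2))
E
python3 s.py
```

```text
t 2.4333 mould xyz [ 0.0035 -0.1498  0.2055] toolz ang err -0.0012 F mould [ 0.46 -0.09 -0.45] gap 0.0604 q [ 0.75  0.27 -0.4   1.84  0.12  1.05  0.49]
```

>>> {"op": "apply_moves", "data": {
  "deltas": "0 -2 -2 0 0.28;0 -2 -1.5 0 0.28;20 0 0 0 0.28;20 0 0 0 0.28;20 0 0 0 0.28;20 0 0 0 0.28;20 0 0 0 0.28;20 0 0 0 0.28;20 0 0 0 0.28;20 0 0 0 0.28;10 0 0 0 0.28;10 0 0 0 0.28;5 0 0 0 0.28;0 0 0 0 0.28"
}}

```text
clock: 3.6
tcp_pos: [0.4777, -0.2936, 0.0199]
ee_rot: [2.559, 1.57, 2.733]
wrist_force: [-0.6, 0.2, 0.3]
finger_gap: 0.0599
```

```bash
python3 s.py
python3 - <<'E'
from plant import arm
from h import *
crop(arm.get_image("top")["image"],225,198,200,125,4,"pics/t2.png")
E
```

```text
t 3.6 mould xyz [-0.0034 -0.1576  0.0199] toolz ang err -0.0025 F mould [-0.58  0.32  0.28] gap 0.0599 q [ 0.71  0.5  -0.34  1.99  0.25  0.69  0.39]
```

View pics/t2.png

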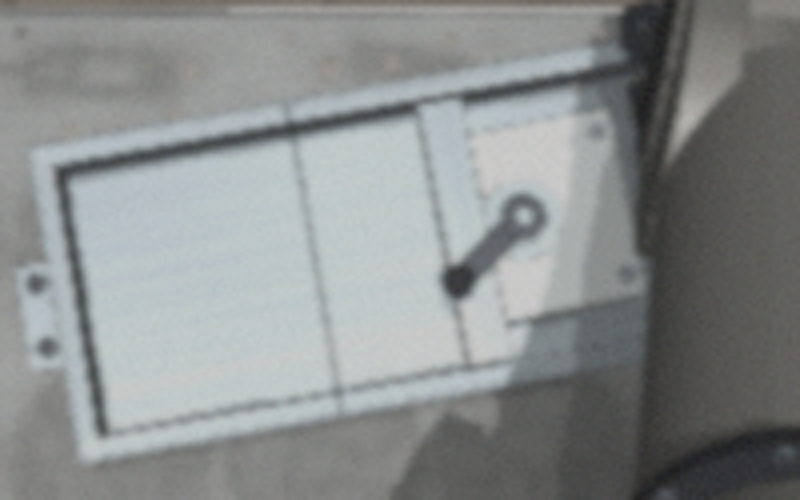

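The fingers are down behind the block and it hasn't moved. I'll push most of the way, then check.

>>> {"op": "apply_moves", "data": {
  "deltas": "0 4 3 0 0.28;0 4 0 0.0025 0.28;0 4 0 0 0.28;0 4 0 0 0.28;0 4 0 0 0.28;0 4 0 0 0.28;0 4 0 0 0.28;0 4 0 0 0.28;0 4 0 0 0.28;0 4 0 0 0.28;0 4 0 0 0.28;0 4 0 0 0.28;0 4 0 0 0.28;0 4 0 0 0.28;0 4 0 0 0.28;0 4 0 0 0.28;0 4 0 0 0.28;0 3 0 0 0.28;0 2 0 0 0.28;0 0 0 0 0.28"
}}

```text
clock: 5.32
tcp_pos: [0.4682, -0.2217, 0.0207]
ee_rot: [-1.81, 1.569, -1.638]
wrist_force: [-1.5, -6.9, 1.8]
finger_gap: 0.0603
```

```bash
python3 s.py
python3 - <<'E'
from plant import arm
from h import *
import pickle
r=arm.get_image("top");pickle.dump(r,open("d3.pkl","wb"))
crop(r["image"],280,210,100,100,6,"pics/t3.png")
E
```

```text
t 5.3167 mould xyz [-0.0001 -0.0851  0.0207] toolz ang err -0.0044 F mould [-2.65 -6.55  1.79] gap 0.0603 q [ 0.61  0.45 -0.35  2.08  0.25  0.65  0.26]
```

View pics/t3.png

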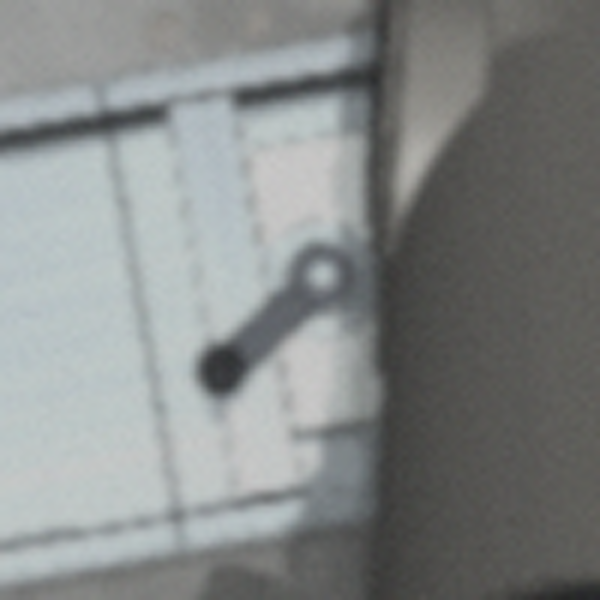

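```bash
cat > edge.py <<'E'
import sys,pickle
from h import *
from scipy.ndimage import map_coordinates
from plant import arm
m=np.array([.4534,-.1379,0]);yaw=.1764
c,s=np.cos(yaw),np.sin(yaw);M=np.array([[c,-s,0],[s,c,0],[0,0,1]])
def prof(g,r,x,z,ys,w):   # mean grey along mould y over strip x+-w
    out=0
    for dx in np.linspace(-w,w,9):
        uv=np.array([proj(r,m+M@np.array([x+dx,y,z])) for y in ys])
        out=out+map_coordinates(g,[uv[:,1],uv[:,0]],order=1)/9
    return out
def dips(r,x,z,ys,w,n=2):
    g=r["g"];p=prof(g,r,x,z,ys,w);b=np.convolve(np.pad(p,12,'edge'),np.ones(25)/25,'valid');d=b-p
    i=[k for k in range(2,len(d)-2) if d[k]==d[k-2:k+3].max() and d[k]>1.5]
    i=sorted(i,key=lambda k:-d[k])[:n]
    return [(round(1e3*float(ys[k]+(ys[1]-ys[0])*.5*(d[k-1]-d[k+1])/(d[k-1]-2*d[k]+d[k+1])),2),round(float(d[k]),1)) for k in sorted(i)]
def get(n=4):
    rs=[arm.get_image("top") for _ in range(n)];r=rs[0]
    r["g"]=np.mean([cv2.cvtColor(q["image"],cv2.COLOR_BGR2GRAY).astype(float) for q in rs],0);return r
if __name__=="__main__":
    r=get();pickle.dump(r,open("last.pkl","wb"))
    a=float(sys.argv[1]);ys=np.arange(a-.015,a+.012,.0005);yl=np.arange(.035,.065,.0005)
    for x in(-.08,.08):print("rim",x,dips(r,x,.053,yl,.004,1))
    for x in(-.06,-.03,0,.03,.06):print(x,"floor",dips(r,x,.003,yl,.008),"plate",dips(r,x,.049,ys,.008))
E
python3 edge.py .032
```

```text
rim -0.08 [(50.53, 12.9)]
rim 0.08 [(50.76, 12.7)]
-0.06 floor [(50.97, 13.2)] plate [(28.35, 5.5)]
-0.03 floor [(50.94, 12.7)] plate [(23.09, 6.4), (28.97, 16.6)]
0 floor [(51.03, 12.6)] plate [(28.32, 5.1)]
0.03 floor [(50.96, 12.2)] plate [(27.92, 5.8)]
0.06 floor [(51.09, 12.8)] plate [(28.24, 5.5)]
```

The plate is square to within 0.3 mm and 22.4 mm short of the line. I'll push on 20 mm.

>>> {"op": "apply_moves", "data": {
  "deltas": "0 3 0 0.004 0.28;0 3 0 0 0.28;0 3 0 0 0.28;0 3 0 0 0.28;0 3 0 0 0.28;0 2 0 0 0.28;0 2 0 0 0.28;0 1 0 0 0.28;0 0 0 0 0.28;0 0 0 0 0.28"
}}

```text
clock: 6.4
tcp_pos: [0.4644, -0.2027, 0.0207]
ee_rot: [-2.161, 1.569, -1.994]
wrist_force: [-4.4, -10.1, 3.1]
finger_gap: 0.0605
```

```bash
python3 s.py; python3 edge.py .048
```

```text
t 6.4 mould xyz [-0.0005 -0.0657  0.0207] toolz ang err -0.0089 F mould [-6.08 -9.17  3.11] gap 0.0605 q [ 0.58  0.43 -0.35  2.11  0.25  0.64  0.22]
rim -0.08 [(50.47, 12.4)]
rim 0.08 [(50.94, 13.0)]
-0.06 floor [(50.4, 14.4)] plate [(49.21, 15.6)]
-0.03 floor [(41.01, 4.5), (49.72, 20.1)] plate [(40.41, 7.0), (48.73, 20.7)]
0 floor [(50.01, 14.7)] plate [(49.36, 15.1)]
0.03 floor [(50.44, 12.7)] plate [(49.14, 12.9)]
0.06 floor [(50.27, 13.0)] plate [(49.77, 15.0)]
```

>>> {"op": "apply_moves", "data": {
  "deltas": "0 0.5 0 -0.002 0.28;0 0.5 0 -0.002 0.28;0 0.5 0 -0.001 0.28;0 0.5 0 0 0.28;0 0 0 0 0.28;0 0 0 0 0.28"
}}

```text
clock: 7.1
tcp_pos: [0.4645, -0.2004, 0.0207]
ee_rot: [-1.874, 1.569, -1.701]
wrist_force: [-1.6, -9.4, 1.4]
finger_gap: 0.0604
```

```bash
python3 s.py; python3 edge.py .048
python3 - <<'E'
import pickle;from h import *
r=pickle.load(open("last.pkl","rb"));crop(r["g"].astype("uint8"),285,215,66,90,9 if 0 else 6,"pics/t4.png")
E
```

```text
t 7.1 mould xyz [-0.0001 -0.0635  0.0207] toolz ang err -0.0039 F mould [-3.18 -8.97  1.37] gap 0.0604 q [ 0.58  0.43 -0.36  2.11  0.25  0.64  0.22]
rim -0.08 [(50.49, 12.5)]
rim 0.08 [(50.91, 12.9)]
-0.06 floor [(50.88, 13.9)] plate [(49.96, 14.5)]
-0.03 floor [(43.1, 4.0), (51.42, 17.9)] plate [(42.33, 6.2), (50.55, 19.4)]
0 floor [(51.0, 14.5)] plate [(49.92, 15.3)]
0.03 floor [(50.84, 15.4)] plate [(50.01, 15.0)]
0.06 floor [(50.93, 14.3)] plate [(50.17, 15.7)]
```

View pics/t4.png

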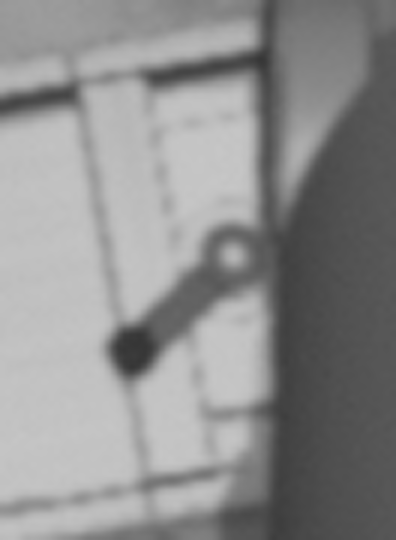

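The plate's edge now lies over the line, and my estimate is about 0.8 mm short. I'll nudge it 0.7 mm and check against the plate's rear edge.

>>> {"op": "apply_moves", "data": {
  "deltas": "0 0.4 0 0 0.28;0 0.3 0 0 0.28;0 0 0 0 0.28;0 0 0 0 0.28;0 0 0 0 0.28;0 0 0 0 0.28"
}}

```text
clock: 7.8
tcp_pos: [0.4644, -0.1999, 0.0207]
ee_rot: [-1.835, 1.569, -1.662]
wrist_force: [-2.0, -10.2, 1.5]
finger_gap: 0.0601
```

```bash
python3 s.py; python3 edge.py .048
python3 - <<'E'
from edge import *
r0=pickle.load(open("d0.pkl","rb"))["top"];r3=pickle.load(open("d3.pkl","rb"));r=pickle.load(open("last.pkl","rb"))
for q in(r0,r3):q["g"]=cv2.cvtColor(q["image"],cv2.COLOR_BGR2GRAY).astype(float)
for q,e in((r0,-.0205),(r3,.0283),(r,.0505)):
  for x in(-.045,.01,.047):
    ys=np.arange(e-.034,e-.014,.0005);print(e,x,"rear",dips(q,x,.046,ys,.006),"front",dips(q,x+(.012 if x>0 else -.012),.049,np.arange(e-.008,e+.008,.0005),.006,1))
E
```

```text
t 7.8 mould xyz [-0.0001 -0.0629  0.0207] toolz ang err -0.0039 F mould [-3.79 -9.69  1.53] gap 0.0601 q [ 0.58  0.43 -0.36  2.11  0.25  0.64  0.22]
rim -0.08 [(50.56, 12.5)]
rim 0.08 [(50.87, 12.8)]
-0.06 floor [(51.49, 9.6)] plate [(50.52, 10.6)]
-0.03 floor [(43.41, 5.0), (52.05, 15.2)] plate [(42.63, 7.2), (51.54, 17.2)]
0 floor [(51.31, 10.4)] plate [(50.41, 11.1)]
0.03 floor [(51.2, 11.2)] plate [(50.34, 12.2)]
0.06 floor [(51.32, 11.4)] plate [(50.54, 11.7)]
-0.0205 -0.045 rear [(-46.17, 6.8)] front [(-21.17, 17.7)]
-0.0205 0.01 rear [(-44.96, 4.4)] front [(-19.74, 16.0)]
-0.0205 0.047 rear [(-44.13, 6.3)] front [(-19.15, 15.1)]
0.0283 -0.045 rear [(3.5, 8.4)] front [(28.33, 5.3)]
0.0283 0.01 rear [(3.88, 4.0)] front [(27.91, 4.1)]
0.0283 0.047 rear [(3.64, 7.7)] front [(27.96, 6.2)]
0.0505 -0.045 rear [(25.68, 9.2)] front [(50.4, 10.8)]
0.0505 0.01 rear [(26.41, 4.0)] front [(50.26, 11.5)]
0.0505 0.047 rear [(26.11, 7.9)] front [(50.22, 12.2)]
```

The rear and front edges agree: the edge is within 0.5 mm of the line and square. I'll back off, rise, shut the fingers and turn the tool so that tool y faces away from the lever's direction of travel.

>>> {"op": "apply_moves", "data": {
  "deltas": "0 -2 0 0 0.28;0 -5 0 0 0.28;0 -5 0 0 0.28;-15 0 0 0 0.28;-20 0 0 0 0.28;-20 0 0 0 0.28;-20 0 0 0 0.28;-20 0 0 0 0.28;-15 0 0 0 -1;0 0 0 0.125 -1;0 0 0 0.125 -1;0 0 0 0.125 -1;0 0 0 0.125 -1;0 0 0 0.125 -1;0 0 0 0.125 -1;0 0 0 0.125 -1;0 0 0 0.065 -1;0 0 0 0 -1;0 0 0 0 -1",
  "grip_force": 20
}}

```text
clock: 9.58
tcp_pos: [0.4669, -0.2103, 0.1305]
ee_rot: [2.686, 1.571, 1.922]
wrist_force: [0.3, 0.4, -0.5]
finger_gap: 0.0007
```

```bash
python3 s.py; python3 edge.py .048
python3 - <<'E'
from edge import *
r=pickle.load(open("last.pkl","rb"));crop(r["g"].astype("uint8"),275,210,110,90,6,"pics/t5.png")
E
```

```text
t 9.5833 mould xyz [ 0.0006 -0.0737  0.1305] toolz ang err -0.9402 F mould [ 0.38  0.3  -0.52] gap 0.0007 q [ 0.51  0.26 -0.25  2.03  0.08  0.86 -0.55]
rim -0.08 [(50.36, 12.0)]
rim 0.08 [(50.79, 12.5)]
-0.06 floor [(51.47, 9.6)] plate [(50.51, 10.6)]
-0.03 floor [(43.23, 4.7), (52.1, 14.6)] plate [(42.47, 7.0), (51.67, 16.4)]
0 floor [(51.24, 10.1)] plate [(50.39, 11.0)]
0.03 floor [(51.15, 11.1)] plate [(50.3, 11.9)]
0.06 floor [(51.19, 11.2)] plate [(50.47, 11.3)]
```

View pics/t5.png

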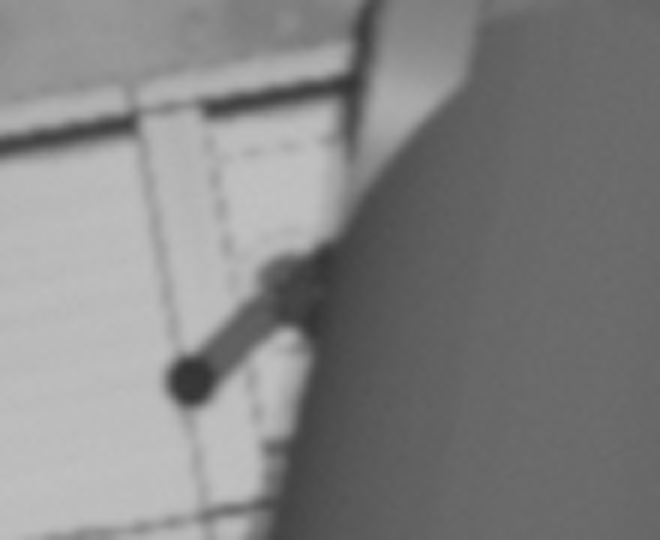

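The block stayed put, with the edge on the line and the knob at crop (190,381). Now I'll move beside the knob on its clockwise side and come down.

>>> {"op": "apply_moves", "data": {
  "deltas": "0 13 -18 0 -1;0 13 -18 0 -1;0 13 -18 0 -1;0 13 -18 0 -1;0 13 -18 0 -1;0 13 -18 0 -1;0 0 0 0 -1;20 0 0 0 -1;20 0 0 0 -1;15 0 0 0 -1;10 0 0 0 -1;5 0 0 0 -1;0 0 0 0 -1;0 0 0 0 -1"
}}

```text
clock: 10.95
tcp_pos: [0.4434, -0.0793, 0.0608]
ee_rot: [1.342, 1.571, 0.576]
wrist_force: [-0.2, -0.0, 0.5]
finger_gap: 0.0004
```

```bash
python3 s.py
python3 - <<'E'
from edge import *
r=get(1);crop(r["image"],265,200,120,100,6,"pics/t6.png")
E
```

```text
t 10.95 mould xyz [0.0004 0.0594 0.0608] toolz ang err -0.9428 F mould [-0.17 -0.01  0.54] gap 0.0004 q [ 0.32  0.28 -0.32  2.21  0.14  0.67 -0.87]
```

View pics/t6.png

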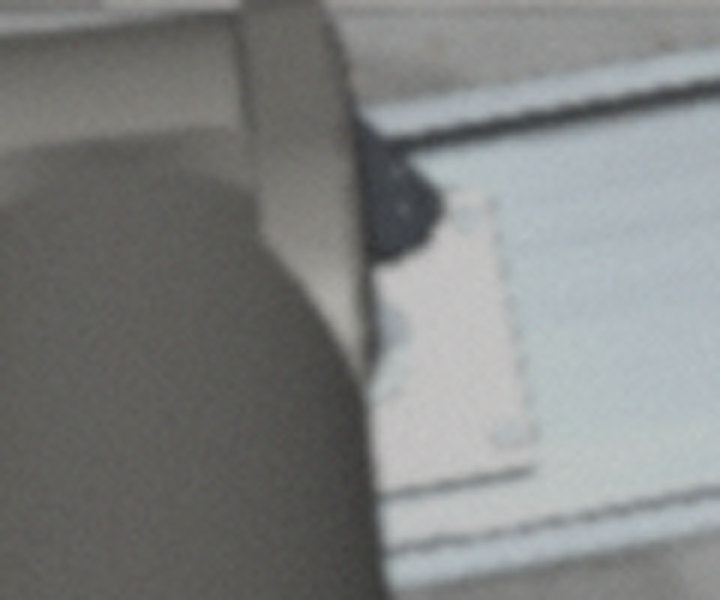

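The arm hides the knob from above, but the carrier's back edge, at (490,195)–(530,465), still shows, so I can watch it for shift. I'll approach the knob and feel for contact.

>>> {"op": "apply_moves", "data": {
  "deltas": "0 -3 0 0 -1;0 -3 0 0 -1;0 -2 0 0 -1;0 -1 0 0 -1;0 0 0 0 -1"
}}

```text
clock: 11.42
tcp_pos: [0.4367, -0.086, 0.0607]
ee_rot: [0.222, 1.571, -0.545]
wrist_force: [-0.1, -0.3, -0.6]
finger_gap: 0.0003
```

>>> {"op": "apply_moves", "data": {
  "deltas": "0 -1 0 0 -1;0 -1 0 0 -1"
}}

```text
clock: 11.58
tcp_pos: [0.4357, -0.087, 0.0606]
ee_rot: [1.236, 1.57, 0.47]
wrist_force: [0.9, 3.3, 0.6]
finger_gap: 0.0008
```

>>> {"op": "apply_moves", "data": {
  "deltas": "0 -1 0 0 -1;0 -1 0 0 -1"
}}

```text
clock: 11.75
tcp_pos: [0.4342, -0.0883, 0.0605]
ee_rot: [1.804, 1.57, 1.038]
wrist_force: [-0.5, 4.1, 0.9]
finger_gap: 0.0006
```

>>> {"op": "apply_moves", "data": {
  "deltas": "0 -1 0 0 -1;0 -1 0 0 -1"
}}

```text
clock: 11.92
tcp_pos: [0.4327, -0.0899, 0.0605]
ee_rot: [2.364, 1.571, 1.597]
wrist_force: [0.1, 3.0, 0.5]
finger_gap: 0.0006
```

```bash
cat > look.py <<'E'
from edge import *
import s
st=arm.state();r=get(3);pickle.dump(r,open("last.pkl","rb" if 0 else "wb"))
Rt=s.Rt;print("F tool x,y,z",(Rt.T@st["wrist_force"]).round(2))
for x in(-.035,0.0,.035):print("back",x,dips(r,x,.043,np.arange(-.062,-.044,.0005),.008,2))
q=arm.get_image("side");pickle.dump(q,open("side.pkl","wb"));g=cv2.cvtColor(q["image"],cv2.COLOR_BGR2GRAY)
import sys
if len(sys.argv)>1:crop(q["image"],270,190,140,110,5,sys.argv[1])
E
python3 look.py pics/s7.png
```

```text
t 11.9167 mould xyz [-0.012   0.0509  0.0605] toolz ang err -0.9428 F mould [0.65 2.94 0.48] gap 0.0006 q [ 0.34  0.27 -0.32  2.22  0.14  0.66 -0.84]
F tool x,y,z [-0.48  2.25 -2.  ]
back -0.035 [(-54.41, 4.5)]
back 0.0 [(-54.41, 4.9)]
back 0.035 []
```

View pics/s7.png

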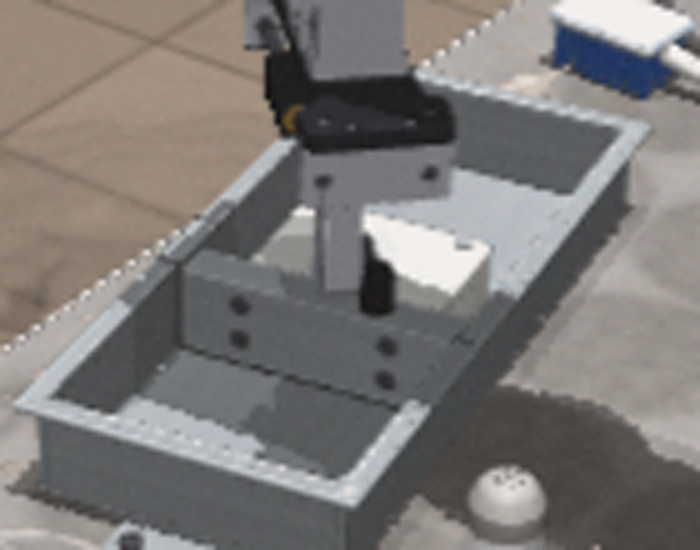

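The finger is on the knob and the drag reads about 2 N. Now I'll follow the arc in small steps, reading the force after each.

>>> {"op": "apply_moves", "data": {
  "deltas": "0 -0.9 -0.35 -0.02 -1;0 -0.9 -0.35 -0.02 -1;0 -0.9 -0.35 -0.02 -1"
}}

```text
clock: 12.37
tcp_pos: [0.4302, -0.0913, 0.0605]
ee_rot: [0.744, 1.571, 0.04]
wrist_force: [1.9, 1.9, 0.2]
finger_gap: 0.0007
```

>>> {"op": "apply_moves", "data": {
  "deltas": "0 -0.9 -0.35 -0.02 -1;0 -0.9 -0.35 -0.02 -1;0 -0.9 -0.35 -0.02 -1"
}}

```text
clock: 12.62
tcp_pos: [0.4277, -0.0929, 0.0605]
ee_rot: [0.554, 1.57, -0.09]
wrist_force: [2.0, 1.4, -0.9]
finger_gap: 0.0004
```

>>> {"op": "apply_moves", "data": {
  "deltas": "0 -0.9 -0.35 -0.02 -1;0 -0.9 -0.35 -0.02 -1;0 -0.9 -0.35 -0.02 -1"
}}

```text
clock: 12.87
tcp_pos: [0.4252, -0.0944, 0.0605]
ee_rot: [0.714, 1.571, 0.129]
wrist_force: [2.2, 0.9, -0.7]
finger_gap: 0.0007
```

```bash
python3 look.py
```

```text
t 12.8667 mould xyz [-0.0201  0.0478  0.0605] toolz ang err -0.7609 F mould [ 2.3   0.55 -0.69] gap 0.0007 q [ 0.39  0.27 -0.36  2.24  0.15  0.66 -0.66]
F tool x,y,z [0.69 1.98 1.29]
back -0.035 [(-54.2, 3.9)]
back 0.0 [(-54.37, 5.6)]
back 0.035 [(-54.86, 3.2)]
```

>>> {"op": "apply_moves", "data": {
  "deltas": "0 -0.9 -0.35 -0.02 -1;0 -0.9 -0.35 -0.02 -1;0 -0.9 -0.35 -0.02 -1"
}}

```text
clock: 13.32
tcp_pos: [0.4229, -0.096, 0.0605]
ee_rot: [0.993, 1.571, 0.469]
wrist_force: [2.4, 1.2, -0.5]
finger_gap: 0.0006
```

>>> {"op": "apply_moves", "data": {
  "deltas": "0 -0.9 -0.35 -0.02 -1;0 -0.9 -0.35 -0.02 -1"
}}

```text
clock: 13.48
tcp_pos: [0.4213, -0.0973, 0.0605]
ee_rot: [1.009, 1.571, 0.524]
wrist_force: [2.6, 0.8, 0.5]
finger_gap: 0.0006
```

>>> {"op": "apply_moves", "data": {
  "deltas": "0 -0.9 -0.35 -0.02 -1;0 -0.9 -0.35 -0.02 -1"
}}

```text
clock: 13.65
tcp_pos: [0.4199, -0.0985, 0.0605]
ee_rot: [0.858, 1.571, 0.414]
wrist_force: [3.8, 0.7, -0.7]
finger_gap: 0.0004
```

```bash
python3 look.py
```

```text
t 13.65 mould xyz [-0.0261  0.0446  0.0605] toolz ang err -0.6209 F mould [ 3.86 -0.01 -0.73] gap 0.0004 q [ 0.42  0.26 -0.38  2.24  0.16  0.66 -0.52]
F tool x,y,z [0.73 2.24 3.15]
back -0.035 [(-54.62, 3.1)]
back 0.0 [(-54.57, 5.5)]
back 0.035 [(-54.54, 3.5)]
```

>>> {"op": "apply_moves", "data": {
  "deltas": "0 -0.4 0.5 -0.01 -1;0 -0.4 0.4 -0.01 -1"
}}

```text
clock: 14.02
tcp_pos: [0.4199, -0.0994, 0.0603]
ee_rot: [-3.027, 1.57, 2.831]
wrist_force: [-0.6, 2.9, 1.3]
finger_gap: 0.0006
```

```bash
python3 look.py
```

```text
t 14.0167 mould xyz [-0.0262  0.0438  0.0603] toolz ang err -0.602 F mould [-0.04  2.99  1.28] gap 0.0006 q [ 0.43  0.26 -0.38  2.24  0.16  0.66 -0.5 ]
F tool x,y,z [-1.28  2.45 -1.73]
back -0.035 [(-54.78, 3.8)]
back 0.0 [(-54.53, 5.4)]
back 0.035 [(-54.42, 3.9)]
```

>>> {"op": "apply_moves", "data": {
  "deltas": "0 -0.9 -0.2 -0.02 -1;0 -0.9 -0.2 -0.02 -1"
}}

```text
clock: 14.38
tcp_pos: [0.4191, -0.101, 0.0604]
ee_rot: [3.115, 1.57, 2.731]
wrist_force: [-1.2, 3.2, -0.9]
finger_gap: 0.0003
```

```bash
python3 look.py
```

```text
t 14.3833 mould xyz [-0.0273  0.0424  0.0604] toolz ang err -0.5608 F mould [-0.64  3.34 -0.86] gap 0.0003 q [ 0.44  0.26 -0.39  2.24  0.16  0.66 -0.46]
F tool x,y,z [ 0.86  2.48 -2.32]
back -0.035 [(-54.67, 3.4)]
back 0.0 [(-54.71, 4.6)]
back 0.035 [(-54.64, 3.8)]
```

```bash
cat > f.py <<'E'
import s
f=s.Rt.T@s.s["wrist_force"];print("Ftool",f.round(2),"Tknob",round(f[1]+.18*f[2],2))
E
echo ok
```

```text
ok
```

>>> {"op": "apply_moves", "data": {
  "deltas": "0 -0.9 -0.3 -0.02 -1;0 -0.9 -0.3 -0.02 -1"
}}

```text
clock: 14.75
tcp_pos: [0.4181, -0.1026, 0.0605]
ee_rot: [0.602, 1.571, 0.258]
wrist_force: [-0.2, 3.0, -0.9]
finger_gap: 0.0007
```

```bash
python3 f.py|cut -c1-95
```

```text
t 14.75 mould xyz [-0.0285  0.041   0.0605] toolz ang err -0.5209 F mould [ 0.34  2.95 -0.86] g
Ftool [ 0.86  2.73 -1.18] Tknob 2.52
```

>>> {"op": "apply_moves", "data": {
  "deltas": "0 -0.9 -0.3 -0.02 -1;0 -0.9 -0.3 -0.02 -1"
}}

```text
clock: 14.92
tcp_pos: [0.4169, -0.1041, 0.0605]
ee_rot: [1.332, 1.571, 1.028]
wrist_force: [-0.2, 1.9, -1.5]
finger_gap: 0.0008
```

```bash
python3 f.py|cut -c1-95
```

```text
t 14.9167 mould xyz [-0.03    0.0397  0.0605] toolz ang err -0.4807 F mould [ 0.17  1.93 -1.52]
Ftool [ 1.52  1.79 -0.75] Tknob 1.66
```

>>> {"op": "apply_moves", "data": {
  "deltas": "0 -0.9 -0.3 -0.02 -1;0 -0.9 -0.3 -0.02 -1"
}}

```text
clock: 15.08
tcp_pos: [0.4157, -0.1057, 0.0605]
ee_rot: [2.608, 1.571, 2.343]
wrist_force: [-0.2, 3.3, 0.0]
finger_gap: 0.0002
```

```bash
python3 f.py|cut -c1-95
```

```text
t 15.0833 mould xyz [-0.0315  0.0383  0.0605] toolz ang err -0.4409 F mould [0.43 3.28 0.03] ga
Ftool [-0.03  3.15 -1.02] Tknob 2.97
```

>>> {"op": "apply_moves", "data": {
  "deltas": "0 -0.9 -0.3 -0.02 -1;0 -0.9 -0.3 -0.02 -1"
}}

```text
clock: 15.25
tcp_pos: [0.4146, -0.1072, 0.0605]
ee_rot: [2.741, 1.571, 2.517]
wrist_force: [0.6, 3.3, -0.9]
finger_gap: 0.0004
```

```bash
python3 look.py
```

```text
t 15.25 mould xyz [-0.0328  0.037   0.0605] toolz ang err -0.4009 F mould [ 1.21  3.16 -0.9 ] gap 0.0004 q [ 0.48  0.26 -0.42  2.25  0.17  0.66 -0.29]
F tool x,y,z [ 0.9   3.39 -0.12]
back -0.035 [(-54.8, 3.4)]
back 0.0 [(-54.78, 4.7)]
back 0.035 [(-55.42, 3.2)]
```

The force is rising (3.0, then 3.4 N), so I'll take smaller steps.

>>> {"op": "apply_moves", "data": {
  "deltas": "0 -0.9 -0.3 -0.02 -1"
}}

```text
clock: 15.53
tcp_pos: [0.4143, -0.1079, 0.0605]
ee_rot: [1.476, 1.571, 1.269]
wrist_force: [-0.3, 4.0, -0.3]
finger_gap: 0.0003
```

```bash
python3 f.py|cut -c1-95
```

```text
t 15.5333 mould xyz [-0.0332  0.0364  0.0605] toolz ang err -0.3831 F mould [ 0.37  4.05 -0.32]
Ftool [ 0.32  3.89 -1.17] Tknob 3.68
```

>>> {"op": "apply_moves", "data": {
  "deltas": "0 0 0 0 -1"
}}

```text
clock: 15.62
tcp_pos: [0.4142, -0.108, 0.0605]
ee_rot: [2.029, 1.571, 1.824]
wrist_force: [-0.9, 1.8, 0.6]
finger_gap: 0.0002
```

```bash
python3 f.py|cut -c1-95
```

```text
t 15.6167 mould xyz [-0.0333  0.0363  0.0605] toolz ang err -0.3812 F mould [-0.53  1.95  0.55]
Ftool [-0.55  1.61 -1.22] Tknob 1.39
```

>>> {"op": "apply_moves", "data": {
  "deltas": "0 0 0 0 -1"
}}

```text
clock: 15.7
tcp_pos: [0.4142, -0.108, 0.0605]
ee_rot: [2.878, 1.571, 2.672]
wrist_force: [-0.5, 2.4, 0.0]
finger_gap: 0.0006
```

```bash
python3 f.py|cut -c1-95
```

```text
t 15.7 mould xyz [-0.0333  0.0363  0.0605] toolz ang err -0.3828 F mould [-0.06  2.46  0.  ] ga
Ftool [-0.    2.26 -0.97] Tknob 2.08
```

>>> {"op": "apply_moves", "data": {
  "deltas": "0 -0.9 -0.3 -0.02 -1"
}}

```text
clock: 15.78
tcp_pos: [0.4138, -0.1086, 0.0605]
ee_rot: [1.72, 1.571, 1.534]
wrist_force: [-0.9, 3.9, 0.8]
finger_gap: 0.0007
```

```bash
python3 f.py|cut -c1-95
```

```text
t 15.7833 mould xyz [-0.0338  0.0358  0.0605] toolz ang err -0.3628 F mould [-0.19  3.98  0.77]
Ftool [-0.77  3.66 -1.59] Tknob 3.37
```

>>> {"op": "apply_moves", "data": {
  "deltas": "0 -0.9 -0.3 -0.02 -1"
}}

```text
clock: 15.87
tcp_pos: [0.4133, -0.1095, 0.0605]
ee_rot: [1.784, 1.571, 1.62]
wrist_force: [-1.1, 4.0, 0.1]
finger_gap: 0.0005
```

```bash
python3 f.py|cut -c1-95
```

```text
t 15.8667 mould xyz [-0.0345  0.035   0.0605] toolz ang err -0.3408 F mould [-0.37  4.13  0.14]
Ftool [-0.14  3.77 -1.73] Tknob 3.46
```

>>> {"op": "apply_moves", "data": {
  "deltas": "0 -0.9 -0.3 -0.02 -1"
}}

```text
clock: 15.95
tcp_pos: [0.4128, -0.1104, 0.0605]
ee_rot: [1.91, 1.571, 1.766]
wrist_force: [-0.7, 4.1, 0.2]
finger_gap: -0.0
```

```bash
python3 f.py|cut -c1-95
```

```text
t 15.95 mould xyz [-0.0351  0.0342  0.0605] toolz ang err -0.3205 F mould [0.04 4.17 0.18] gap 
Ftool [-0.18  3.97 -1.28] Tknob 3.74
```

>>> {"op": "apply_moves", "data": {
  "deltas": "0 -0.9 -0.3 -0.02 -1"
}}

```text
clock: 16.03
tcp_pos: [0.4124, -0.1113, 0.0605]
ee_rot: [2.031, 1.571, 1.907]
wrist_force: [-0.3, 4.4, 0.6]
finger_gap: 0.0004
```

```bash
python3 look.py
```

```text
t 16.0333 mould xyz [-0.0357  0.0334  0.0605] toolz ang err -0.3007 F mould [0.48 4.43 0.63] gap 0.0004 q [ 0.5   0.26 -0.44  2.25  0.18  0.66 -0.19]
F tool x,y,z [-0.63  4.38 -0.85]
back -0.035 [(-55.3, 3.0)]
back 0.0 [(-45.91, 18.5)]
back 0.035 [(-49.05, 16.1)]
```

The resistance has reached about 4.2 N, so I'm stopping there. I'll back off, rise and move aside for a check.

>>> {"op": "apply_moves", "data": {
  "deltas": "0 2 0 0 -1;0 5 0 0 -1;0 8 0 0 -1;-15 0 0 0 -1;-20 0 0 0 -1;-20 0 0 0 -1;-20 0 0 0 -1;-20 0 0 0 -1;-20 0 0 0 -1;0 -20 10 0 -1;0 -20 10 0 -1;0 -20 10 0 -1;0 -20 10 0 -1;0 -20 10 0 -1;0 -20 10 0 -1;0 -20 10 0 -1;0 -20 10 0 -1;0 -20 10 0 -1;0 0 0 0 -1;0 0 0 0 -1"
}}

```text
clock: 17.9
tcp_pos: [0.4812, -0.2864, 0.1751]
ee_rot: [2.342, 1.57, 2.215]
wrist_force: [0.2, 1.0, 0.1]
finger_gap: 0.0005
```

```bash
python3 s.py; python3 edge.py .048
python3 - <<'E'
from edge import *
r=pickle.load(open("last.pkl","rb"))
for x in(-.045,.01,.047):print(x,"rear",dips(r,x,.046,np.arange(.016,.036,.0005),.006))
crop(r["g"].astype("uint8"),275,205,120,95,6,"pics/t8.png")
E
```

```text
t 17.9 mould xyz [ 0.0013 -0.151   0.1751] toolz ang err -0.304 F mould [0.37 0.94 0.08] gap 0.0005 q [ 0.7   0.29 -0.33  1.88  0.11  0.99  0.19]
rim -0.08 [(50.52, 12.1)]
rim 0.08 [(50.92, 12.6)]
-0.06 floor [(50.71, 16.5)] plate [(49.7, 16.2)]
-0.03 floor [(50.74, 14.3)] plate [(49.9, 15.9)]
0 floor [(50.97, 14.8)] plate [(49.87, 14.8)]
0.03 floor [(50.97, 13.5)] plate [(50.17, 13.8)]
0.06 floor [(51.26, 11.6)] plate [(50.54, 11.7)]
-0.045 rear [(21.51, 18.2)]
0.01 rear [(25.37, 5.4)]
0.047 rear [(25.84, 8.3)]
```

View pics/t8.png

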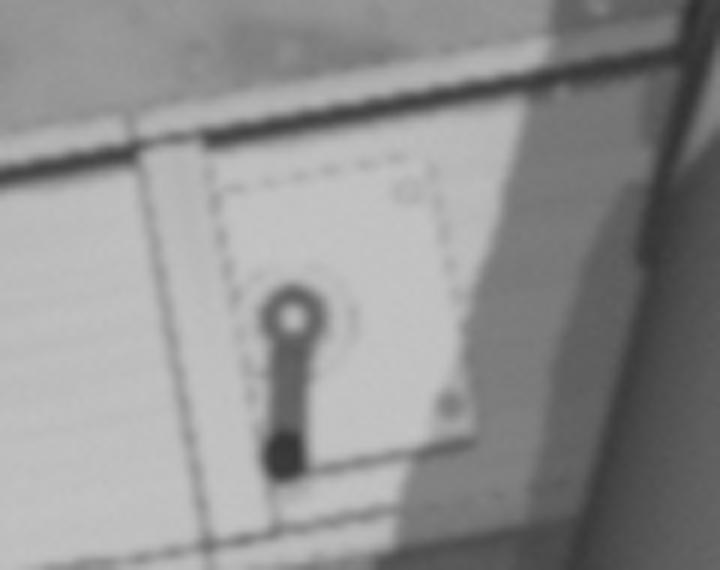

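Run:
```python
from edge import *
r=pickle.load(open("last.pkl","rb"));r3=pickle.load(open("d3.pkl","rb"));r3["g"]=cv2.cvtColor(r3["image"],cv2.COLOR_BGR2GRAY).astype(float)
for n,q,e in(("mid",r3,.0283),("now",r,.050)):
  for x in(-.052,-.03,-.02,-.01,.025,.035,.05):print(n,x,"rear",[a for a in dips(q,x,.046,np.arange(e-.034,e-.016,.0005),.003)])
  for x in(-.04,-.02,0,.02,.04):print(n,x,"back",dips(q,x,.043,np.arange(e-.112,e-.096,.0005),.006,1),"front",dips(q,x,.049,np.arange(e-.006,e+.006,.0005),.006))
```

```text
mid -0.052 rear [(2.77, 10.0)]
mid -0.03 rear [(3.49, 10.2)]
mid -0.02 rear [(7.88, 6.1), (10.29, 6.0)]
mid -0.01 rear [(-2.15, 2.2), (5.8, 3.6)]
mid 0.025 rear [(3.81, 9.0)]
mid 0.035 rear [(4.33, 10.1)]
mid 0.05 rear [(3.82, 7.7)]
mid -0.04 back [] front [(28.17, 11.4)]
mid -0.02 back [] front [(28.62, 12.8)]
mid 0 back [] front [(28.21, 5.2)]
mid 0.02 back [] front [(27.99, 4.6)]
mid 0.04 back [(-72.88, 3.9)] front [(27.92, 5.5)]
now -0.052 rear [(21.94, 18.5)]
now -0.03 rear []
now -0.02 rear [(25.72, 4.9)]
now -0.01 rear [(25.4, 6.6)]
now 0.025 rear [(25.87, 10.0)]
now 0.035 rear [(26.08, 10.1)]
now 0.05 rear [(25.86, 10.1)]
now -0.04 back [(-56.21, 6.1)] front [(49.76, 15.6)]
now -0.02 back [(-56.09, 9.7)] front [(49.82, 15.6)]
now 0 back [] front [(49.92, 15.0)]
now 0.02 back [(-54.35, 5.6)] front [(50.01, 14.0)]
now 0.04 back [(-55.11, 3.8)] front [(50.01, 12.5)]
```

The edge is about 0.6 mm (far end) to 1.2 mm (robot end) behind the line, inside the 3 mm limit. The lever is tightened, and the arm is clear of everything. Handing in.

```bash
python3 -c "
from plant import arm
print(arm.finish_job(),arm.state()['clock'])"
```

```text
the job is handed in; nothing more can be done
the job is handed in; nothing more can be done
```

I pushed the end block forward about 70 mm to the scribed line and then clamped it. I pushed with both fingertips on the carrier's back, nudging it square. Before clamping, its front edge measured within about 0.5 mm of the line. I then turned the lever counter-clockwise by roughly 0.7 rad, and the resistance at the knob rose from about 2 N to 4.2 N. I stopped there, backed off and handed in at about 18 s of robot time.

- **Position:** the block shifted slightly while I clamped it. The last top view puts the front edge about 0.6 mm behind the line at the far end and about 1.2 mm behind at the robot's end; the limit is 3 mm. The robot-end figure is extrapolated, because the knob hid part of the plate there. The carrier's back edge gave scattered readings of 1–2 mm, so I did not rely on them.
- **Grip:** I could not measure the pad forces directly. I judged the grip only by the stiffness at the knob, where single force readings varied by about 0.5 N. When the arm paused, the reading dropped back to about 2 N, so I used only readings taken while moving.
- **Cups and brush:** the arm stayed clear of them, but I did not measure their positions again at the end.

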